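# Rock the pendulum angle gauge on a firebrick rib

## Task

Pick up the pendulum angle gauge by the black block on its top, gently set the middle of its foot on the raised rib of the firebrick with the foot lying across the rib, and rock it sideways on the rib until its swinging pointer comes to rest between the prongs of the small dark steel fork on the dial, without shifting the fork. Finish while still holding it so, foot resting on the rib and pointer still on the mark, so that the slope can be scribed; do not let go, and leave the other things on the bench where they are.

Things in the scene. Friction and masses are not known exactly. Their poses are not given: they have to be found in the camera images.
- gauge: Pendulum angle gauge, 0.35 to 0.7 kg, 198 mm high, starts upright on the bench. Origin: centre of the underside; z up, x normal to the dial (white dial band, read from +x), y along the foot. Foot 44 (x) x 130 (y) x 10 mm; posts at y = +-61 mm; top bar 16 x 130 mm at z = 140 to 150 mm; black grip block on it up to 198 mm. Pointer and fork turn in the open frame about an axis along x at z = 135 mm.
- gauge_grip (a point): Centre of the black grip block, 26 (x) x 26 (y) x 48 mm high; 174 mm above the gauge's underside; axes as the gauge's. Grip it across y (26 mm) so that the gauge cannot turn between the fingers when it is rocked about x.
- gauge_foot (a point): Centre of the underside of the gauge's foot (the gauge's origin), axes as the gauge's.
- pointer_tip (a point): Lower tip of the dark pendulum pointer, 95 mm from its pivot.
- index_mark (a point): Middle of the gap (14 mm) between the prongs of the dark steel fork on the dial, 95 mm from the pivot: the mark. The fork is clamped to the dial and keeps its angle on the gauge; it differs from start to start.
- pointer (a joint): Angle of the pointer on the gauge (rad): 0 along the gauge's -z, positive when its tip is towards the gauge's +y. It hangs plumb under gravity and settles in about a second, so tilting the gauge by +a about its own x axis makes it read -a.
- index (a joint): Angle of the fork (mark) on the gauge (rad), same zero and sense as the pointer: 0.15 to 0.50. The pointer is on the mark when both are equal.
- brick: Firebrick slab fixed to the bench, 114 (x) x 230 (y) x 32 mm high, origin at the centre of its underside, with a rib along its x axis across the middle; its +y half is 3 mm higher (35 mm).
- rib: The rib on the brick, fixed: 100 mm long along x, 20 mm wide, round-topped (radius 10 mm), 42 mm high above the brick's 32 mm top. Origin at the middle of its foot, axes as the brick's. Rigid.
- crest (a point): Middle of the rib's crest line, 74 mm above the bench; x along the rib, z up.
- graphite_plug: Bystander: dark graphite plug, 36 mm across, 45 mm high, stands between the places of gauge and brick; origin under its centre.
- clip_jar: Bystander: glass clip-top jar, 94 mm across, 104 mm high; origin under its centre.
- spare_brick: Bystander: loose half firebrick 114 x 115 x 64 mm; origin under its centre.
- paddle: Bystander: flat wooden paddle, 260 mm long, 75 mm wide, 12 mm thick, along its x.
- tin: Bystander: round lidded tin, 70 mm across, 58 mm high; origin under its centre.
- scraper: Bystander: spatula lying flat, along its x.
- kiln_tile: Bystander: ceramic tile 66 x 66 x 12 mm, lying flat between gauge and brick, nearer the robot; origin under its centre.

How it is judged:
By the outcome, as a careful person would: the job done as asked, in the order asked, and still so for the second after the job is handed in, while the arm keeps its last pose, push and grip.
It also fails if it takes over 40 s, if anything falls off the work surface, if the arm or the gripper's body presses on something with over 40 N, if the wrist force passes 120 N, or if a joint passes its speed limit or range.

## Robot

A 7-joint arm with a two-finger parallel gripper is mounted at the origin on the work surface. World frame = base frame: x ahead of the robot, y to its left, z up, the work surface at z = 0. Lengths are in m, angles in rad, forces in N, time in s.
With the tool pointing down it reaches from about 0.4 to 0.85 m from the base axis. Payload 10.4 kg.
Tool frame: the origin (TCP) lies at the very end of the fingers, on their centre line; the grasp point (between the pads) lies 19 mm behind it (manip.pinch_z is the distance from the TCP to the grasp point, in m); z points along the fingers, y is the line along which they close (so a half turn about z gives the same grasp; the last joint's range is limited). The gripper opens to 85 mm and grips with 20 to 120 N. Pads are 22 mm wide; open, the fingers measure 114 mm over their backs; the gripper's body (76 mm by 85 mm) begins 54 mm behind the grasp point. The pads swing forward as they close: fully open they stand 13 mm farther back than shut.
Start: joints at [1.105, 0.332, -0.065, 1.46, 0.022, 1.35, -0.088], TCP at [0.268, -0.565, 0.231] pointing down, gripper open.
Joint ranges: [-2.6, 2.6], [-0.5, 2.12], [-1.47, 1.34], [0.16, 2.42], [-1.27, 4.41], [0.06, 2.06], [-2.6, 2.6]. Speed limits (rad/s): [2.22, 2.22, 2.79, 2.79, 3.14, 3.14, 3.14].

## Interface

Orientations are given as a unit quaternion [x, y, z, w].
In Python, from workcell import manip gives the robot as it stands. The module is installed in compiled form; this text tells all that it offers.
- The arm moves only by the shell command python3 -m creep 'ROWS' [OPENING] [FORCE]. ROWS is a JSON object of lists of equal length, an entry for each row: "slide": the shift along the tool's x, y, z in m, a list of three; "twist": the turn about the tool's z in degrees. A call has 1 to 8 rows; each row shifts and turns the commanded pose from where the row before left it, along the tool's axes as they then stand; what a row does not reach is not made up. A row lasts 1/8 s, in which the tool goes at most 62.5 mm and 10.7 degrees, less where a joint would pass 70% of its speed; a pose out of reach is approached as far as the arm can. A call with a gripper value outside its range is refused whole. OPENING is the opening in per cent of the stroke, from 0 (shut) to 100 (fully open), set as the call begins (- or left out, the last holds). The fingers move at their own pace and stop on an object; FORCE is the grip in N (left out, the last holds). Time passes only in rows, so rows that do not move let the fingers close. It gives the time, the measured TCP pose, the force, the opening and the grip force at its end, in the units of the state.
- manip.get_obs(): the state, without advancing time (a new reading comes with each control period).
- manip.camera(name): name is "side" or "top"; returns (picture, depth): 400x640x3 uint8, blue, green, red; 400x640 float32, m along the optical axis (not along the pixel's ray), 0 where there is no reading.
- manip.camera_params(name): a dict with "intrinsics" (3x3 intrinsics, pixels), "dist_coeffs" ([k1, k2, p1, p2, k3] as OpenCV has them; the pictures are not rectified), "R" (3x3) and "t" (3): a world point X has camera coordinates R X + t. Camera axes: x right, y down, z forward; pixel columns grow to the right and rows downward; lengths in m; the calibration is good to about 2 mm. A picture is of the moment at which its call begins. camera_params takes no time and is no camera call.
- manip.hand_in(): hands the job in; it is judged then, once.
The state is a dict: "clock": time; "joint_pos": joint angles; "joint_velocities": joint speeds; "tau": joint torques, N m; "position": TCP position; "ee_rot": TCP orientation; "ft_force": force on the tool from outside, world axes, zero at the start; "torque": the same for the moment, N m; "grip_width": opening from 0.0 (shut) to 1.0 (fully open); "grasp_force": force on a finger pad.
Only numpy, scipy, OpenCV 4.12 (cv2) and the standard library are available. Lean on these libraries where they do the work, as an engineer would, in place of code of your own. Each camera call takes 0.05 s, during which the arm holds its last target. There are 200 camera calls.

## Working session

There is one attempt and no reset: what is moved stays moved. The work goes in short steps, Python scripts to look and compute and a shell command to move; the robot and the scene stay as the last step left them, time stands still between calls to the robot, and variables do not carry over. Pictures are saved under pics/ and viewed, at most 10 in all, crops included, and the job is handed in when it is done.

```bash
mkdir -p pics; cat > h.py <<'E'
import numpy as np, cv2
from workcell import manip
def shot(n):
    im,d=manip.camera(n); return im,d
def P(n):
    p=manip.camera_params(n); return np.array(p["intrinsics"]),np.array(p["dist_coeffs"]),np.array(p["R"]),np.array(p["t"])
def ray(n,uv):
    K,D,R,t=P(n); q=cv2.undistortPoints(np.array(uv,float).reshape(-1,1,2),K,D).reshape(-1,2)
    d=np.c_[q,np.ones(len(q))]@R; return -R.T@t,d
def onz(n,uv,z):
    c,d=ray(n,uv); return c+d*((z-c[2])/d[:,2])[:,None]
def pts(n,uv,dep):
    c,d=ray(n,uv); return c+d*np.array(dep).reshape(-1,1)
def proj(n,X):
    K,D,R,t=P(n); return cv2.projectPoints(np.array(X,float).reshape(-1,3),cv2.Rodrigues(R)[0],t,K,D)[0].reshape(-1,2)
E
python3 - <<'E'
from h import *
for n in("side","top"):
    im,d=shot(n); cv2.imwrite(f"pics/{n}0.png",im); np.save(f"{n}0.npy",d)
    c,_=ray(n,[[320,200]]); print(n,c,_,P(n)[0])
o=manip.get_obs(); print({k:np.round(v,3) for k,v in o.items()}, manip.pinch_z)
E
```

```text
side [-0.24110221  0.75413959  1.01837437] [[ 0.56957644 -0.54785656 -0.61276992]] [[483.19832326   0.         318.49985697]
 [  0.         483.19832326 203.1113328 ]
 [  0.           0.           1.        ]]
top [ 0.20751803 -0.01476343  2.0763742 ] [[ 0.17784401 -0.00894895 -0.98401904]] [[514.43316754   0.         319.46735078]
 [  0.         514.43316754 200.5055934 ]
 [  0.           0.           1.        ]]
{'clock': np.float64(0.1), 'joint_pos': array([ 1.105,  0.333, -0.065,  1.461,  0.022,  1.35 , -0.088]), 'joint_velocities': array([ 0.001, -0.002, -0.001, -0.002, -0.   ,  0.   , -0.001]), 'tau': array([ 2.0000e-03, -6.2675e+01,  5.0000e-02, -3.9243e+01,  1.6000e-02,
        7.0000e-03,  0.0000e+00]), 'position': array([ 0.268, -0.564,  0.231]), 'ee_rot': array([ 0.976,  0.22 , -0.   , -0.001]), 'ft_force': array([-0.936, -0.399, -0.405]), 'torque': array([-0.016,  0.013, -0.036]), 'grasp_force': np.float64(0.0), 'grip_width': np.float64(0.998)} 0.0187
```

View pics/side0.png

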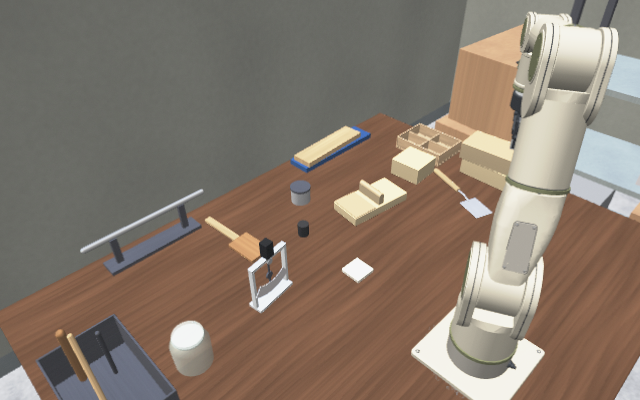

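View pics/top0.png

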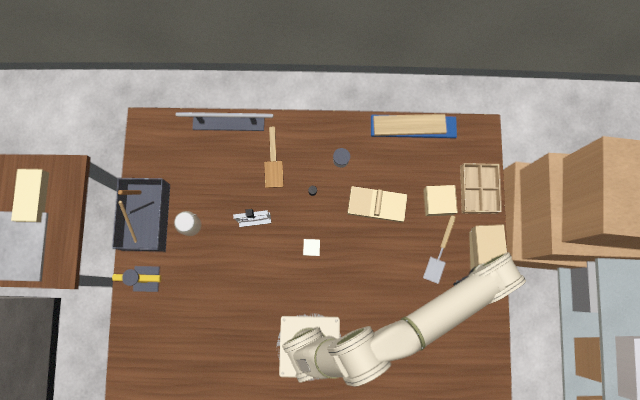

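The side view shows the gauge near (268,278) with its grip at (266,248), the plug at (303,229), the tile at (357,270) and the brick near (370,200). In the top view the gauge is at (252,216) and the brick at (377,203) with its rib at (378,203). I'll zoom in and measure.

```bash
python3 - <<'E'
from h import *
s=cv2.imread("pics/side0.png"); t=cv2.imread("pics/top0.png")
a=cv2.resize(s[230:320,235:305],None,fx=6,fy=6,interpolation=cv2.INTER_CUBIC)
b=cv2.resize(t[180:240,225:297],None,fx=5,fy=5,interpolation=cv2.INTER_CUBIC)
c=cv2.resize(t[180:225,342:414],None,fx=5,fy=5,interpolation=cv2.INTER_CUBIC)
W=np.zeros((540,420+360,3),np.uint8); W[:540,:420]=a; W[:300,420:]=b; W[300:525,420:]=c
cv2.imwrite("pics/z1.png",W)
ds,dt=np.load("side0.npy"),np.load("top0.npy")
for n,im,d,(u0,u1,v0,v1) in(("side",s,ds,(240,300,235,315)),("top",t,dt,(228,278,200,232)),("top",t,dt,(342,412,182,225)),("side",s,ds,(330,412,175,225))):
    vv,uu=np.mgrid[v0:v1,u0:u1]; uv=np.c_[uu.ravel(),vv.ravel()]; dep=d[v0:v1,u0:u1].ravel(); ok=dep>0
    X=pts(n,uv[ok],dep[ok]); col=im[v0:v1,u0:u1].reshape(-1,3)[ok].astype(int)
    for lo,hi in((.004,.02),(.02,.05),(.05,.08),(.13,.155),(.16,.19),(.19,.21)):
        m=(X[:,2]>lo)&(X[:,2]<hi)
        if m.sum()>3:
            r=cv2.minAreaRect((X[m][:,:2]*1000).astype(np.float32)); print(n,lo,hi,m.sum(),X[m].mean(0).round(4),np.round(r[0],1),np.round(r[1],1),round(r[2],1),col[m].mean(0).round())
E
```

```text
side 0.004 0.02 883 [0.586  0.2027 0.0091] [574.7 188.3] [185.5 310.7] 47.0 [171. 194. 217.]
side 0.02 0.05 201 [0.4897 0.2442 0.0389] [491.4 235.5] [ 19.6 131.7] 3.5 [154. 152. 153.]
side 0.05 0.08 264 [0.4912 0.2403 0.0628] [495.4 234.7] [ 19.9 134. ] 7.0 [143. 143. 144.]
side 0.13 0.155 306 [0.4934 0.2432 0.1453] [496.9 235.8] [ 26.1 132.3] 4.6 [187. 186. 185.]
side 0.16 0.19 119 [0.4901 0.2407 0.1752] [489.8 240.2] [35.  22.5] 59.0 [42. 40. 40.]
side 0.19 0.21 93 [0.4958 0.2367 0.1949] [496.7 235.4] [27.6 27.2] 3.9 [55. 52. 51.]
top 0.004 0.02 455 [0.506  0.2352 0.0085] [512.6 240.5] [129.  201.7] 1.4 [111. 126. 149.]
top 0.02 0.05 44 [0.4887 0.2363 0.0338] [489.7 229.7] [ 29.8 129.2] 13.5 [158. 157. 158.]
top 0.05 0.08 54 [0.49   0.2331 0.0652] [493.6 230.6] [ 16.3 130.3] 8.9 [140. 140. 142.]
top 0.13 0.155 100 [0.4956 0.2322 0.149 ] [494.3 231.4] [ 20.8 130. ] 7.8 [209. 206. 204.]
top 0.16 0.19 19 [0.4902 0.2216 0.1699] [492.6 224.6] [ 18.  115.9] 10.9 [88. 86. 84.]
top 0.19 0.21 53 [0.4964 0.231  0.1977] [495.9 231.8] [26.2 26.1] 4.2 [68. 68. 70.]
top 0.004 0.02 446 [ 0.5711 -0.2662  0.0083] [ 573.9 -265.9] [176.1 286.3] 1.2 [ 65.  90. 126.]
top 0.02 0.05 1442 [ 0.5658 -0.2647  0.0334] [ 569.5 -265.8] [230.7 120.8] 83.0 [181. 219. 238.]
top 0.05 0.08 117 [ 0.5661 -0.2633  0.0706] [ 571.4 -228.3] [ 93.9 100.9] 81.8 [151. 187. 208.]
side 0.004 0.02 318 [ 0.5387 -0.2488  0.0119] [ 570.5 -288.2] [292.6 265.6] 50.1 [112. 140. 155.]
side 0.02 0.05 1405 [ 0.5625 -0.2474  0.0311] [ 562.8 -302.3] [321.9 119.5] 83.2 [186. 218. 228.]
side 0.05 0.08 207 [ 0.5648 -0.2547  0.0642] [ 568.2 -257.6] [ 24.2 106.5] 82.8 [156. 188. 203.]
```

View pics/z1.png

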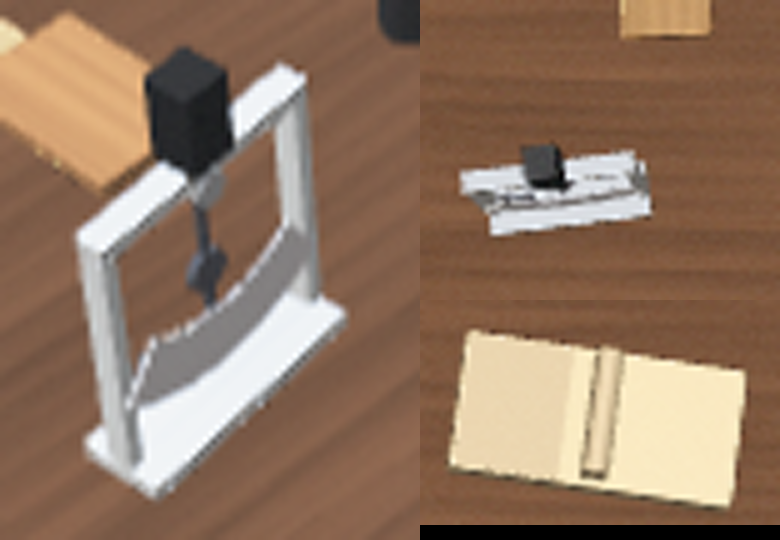

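The crop shows the gauge's grey back facing the side camera. The band hides the pointer tip, with the bob at about (208,270) in the crop, so gauge +x points away from the robot. The rows can't tilt the tool, so I plan to grip the block across x. The pads then act as a hinge while I carry the grip round an arc about the crest. First I'll refine the yaws and centres.

```bash
python3 - <<'E'
from h import *
for n,boxes in (("side",{"bar":(240,300,235,315,.143,.156),"foot":(240,300,270,315,.007,.014),"blk":(240,300,235,315,.194,.21),"crest":(330,412,170,215,.0715,.08)}),("top",{"bar":(228,278,200,232,.143,.158),"blk":(228,278,200,232,.193,.21),"crest":(360,395,182,220,.0715,.08),"rib":(360,395,182,220,.055,.08),"brick":(342,412,182,225,.027,.04)})):
    d=np.load(n+"0.npy"); im=cv2.imread(f"pics/{n}0.png")
    for k,(u0,u1,v0,v1,lo,hi) in boxes.items():
        vv,uu=np.mgrid[v0:v1,u0:u1]; dep=d[v0:v1,u0:u1].ravel(); X=pts(n,np.c_[uu.ravel(),vv.ravel()],dep)
        m=(X[:,2]>lo)&(X[:,2]<hi)&(dep>0)
        if k=="foot": m&=im[v0:v1,u0:u1].reshape(-1,3).min(1)>150
        Y=X[m]; 
        if len(Y)<3: print(n,k,len(Y)); continue
        w,V=np.linalg.eigh(np.cov(Y[:,:2].T)); a=np.degrees(np.arctan2(V[1,1],V[0,1]))%180
        r=cv2.minAreaRect((Y[:,:2]*1000).astype(np.float32))
        print(n,k,len(Y),"mean",Y.mean(0).round(4),"axis",a.round(1),"rect",np.round(r[0],1),np.round(r[1],1),round(r[2],1),"zmax",Y[:,2].max().round(4))
E
```

```text
side bar 225 mean [0.4947 0.2412 0.148 ] axis 97.8 rect [496.9 235.4] [ 26.1 131.4] 4.6 zmax 0.155
side foot 272 mean [0.4889 0.2421 0.0091] axis 96.2 rect [495.4 235.8] [ 42.2 130.3] 7.4 zmax 0.0138
side blk 66 mean [0.4965 0.2355 0.1961] axis 167.8 rect [496.6 236. ] [26.9 25.7] 2.7 zmax 0.2002
side crest 29 mean [ 0.5652 -0.2567  0.073 ] axis 172.7 rect [ 564.  -255.6] [14.2 90.5] 84.2 zmax 0.0769
top bar 104 mean [0.4957 0.2329 0.1505] axis 98.1 rect [494.3 231.4] [ 20.6 129.9] 7.5 zmax 0.1579
top blk 46 mean [0.4962 0.2312 0.1986] axis 45.4 rect [495.9 231.8] [26.1 26.1] 3.9 zmax 0.2095
top crest 64 mean [ 0.5637 -0.2644  0.0754] axis 172.9 rect [ 566.1 -264.9] [ 18.7 100.8] 82.3 zmax 0.0798
top rib 112 mean [ 0.5661 -0.2643  0.0714] axis 172.1 rect [ 566.1 -264.8] [ 20.3 100.8] 82.4 zmax 0.0798
top brick 1081 mean [ 0.5662 -0.2651  0.0334] axis 81.5 rect [ 567.2 -265.5] [230.6 116. ] 82.6 zmax 0.04
```

```bash
python3 -m creep '{"slide":[[0.02,0.03,-0.01],[0.02,0.03,-0.01],[0.02,0.03,-0.01],[0.02,0.03,-0.01],[0.02,0.03,-0.01],[0.02,0.03,-0.01],[0.02,0.03,-0.01],[0.02,0.03,-0.01]],"twist":[-8.7,-8.7,-8.7,-8.7,-8.7,-8.7,-8.7,-8.7]}' 100
```

```text
clock: 1.1
position: [0.54, -0.5667, 0.3106]
ee_rot: [0.674, 0.739, 0.0, -0.001]
ft_force: [-0.3, 0.4, 0.3]
grip_width: 1.004
grasp_force: 0.0
```

```bash
python3 -m creep '{"slide":[[0,0,0],[0.055,0.004,0],[0.055,0.004,0],[0.055,0.004,0],[0.055,0.004,0],[0.055,0.004,0],[0.055,0.004,0],[0.055,0.004,0]],"twist":[-2.2,0,0,0,0,0,0,0]}'; python3 -m creep '{"slide":[[0.055,0.004,0],[0.055,0.004,0],[0.055,0.004,0],[0.055,0.004,0],[0.055,0.004,0],[0.055,0.004,0],[0.055,0.004,0],[0.029,0.004,0]],"twist":[0,0,0,0,0,0,0,0]}'
```

```text
clock: 2.1
position: [0.5179, -0.1806, 0.311]
ee_rot: [0.662, 0.749, -0.0, 0.0]
ft_force: [-0.1, 0.3, 0.7]
grip_width: 1.001
grasp_force: 0.0
clock: 3.1
position: [0.4979, 0.2355, 0.3111]
ee_rot: [0.661, 0.75, -0.0, -0.0]
ft_force: [-0.2, -0.6, -0.4]
grip_width: 0.997
grasp_force: 0.0
```

```bash
python3 -m creep '{"slide":[[-0.002,-0.002,0.03],[0,0,0.03],[0,0,0.03],[0,0,0.03],[0,0,0.02],[0,0,0.018],[0,0,0],[0,0,0]],"twist":[0,0,0,0,0,0,0,0]}' 60; python3 - <<'E'
from h import *
im,d=shot("side"); cv2.imwrite("pics/a.png",cv2.resize(im[170:320,200:350],None,fx=4,fy=4,interpolation=cv2.INTER_CUBIC))
E
```

```text
clock: 4.1
position: [0.4976, 0.231, 0.154]
ee_rot: [0.662, 0.75, 0.0, 0.0]
ft_force: [0.6, 0.7, -0.7]
grip_width: 0.596
grasp_force: 0.0
```

View pics/a.png

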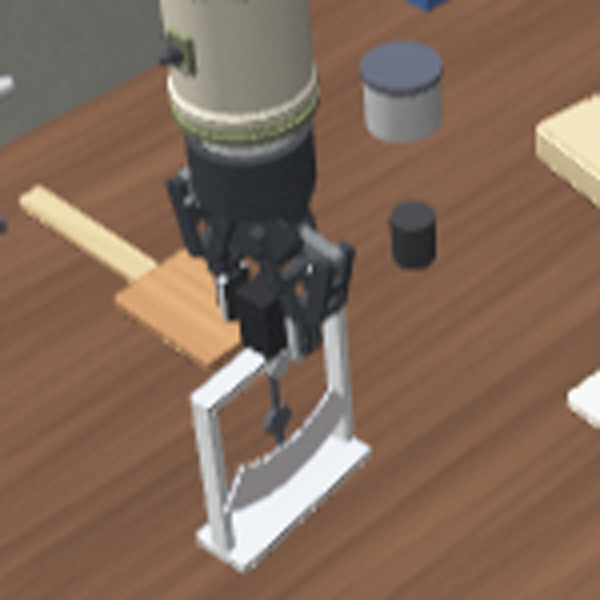

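The two pads, at (222,295) and (295,320), straddle the block at (262,315) along gauge x. I'll close and lift.

```bash
python3 -m creep '{"slide":[[0,0,0],[0,0,0],[0,0,0],[0,0,0],[0,0,0],[0,0,0]],"twist":[0,0,0,0,0,0]}' 0 40;  python3 -m creep '{"slide":[[0,0,-0.005],[0,0,-0.015],[0,0,-0.025],[0,0,-0.03],[0,0,-0.03],[0,0,-0.02],[0,0,-0.01],[0,0,0]],"twist":[0,0,0,0,0,0,0,0]}'
```

```text
clock: 4.9
position: [0.4977, 0.2311, 0.154]
ee_rot: [0.662, 0.75, 0.001, 0.0]
ft_force: [0.9, -1.3, 6.1]
grip_width: 0.297
grasp_force: 42.2
clock: 5.9
position: [0.4972, 0.2311, 0.2887]
ee_rot: [0.661, 0.75, 0.0, 0.0]
ft_force: [-0.1, -0.5, -4.4]
grip_width: 0.3
grasp_force: 40.7
```

```bash
python3 -m creep '{"slide":[[0,0,0],[0,0,0],[0,0,0],[0,0,0],[0,0,0],[0,0,0],[0,0,0],[0,0,0]],"twist":[-4,-8,-10,-10,-10,-10,-10,-10]}';  python3 -m creep '{"slide":[[0,0,0],[0,0,0],[0,0,0],[0,0,0],[0,0,0],[0,0,0],[0,0,0],[0,0,0]],"twist":[-10,-10,-10,-10,-10,-10,-4,0]}'; python3 -m creep '{"slide":[[0,0,0],[0,0,0],[0,0,0],[0,0,0],[0,0,0],[0,0,0],[0,0,0],[0,0,0]],"twist":[0,0,0,0,0,0,0,0]}'; python3 - <<'E'
from h import *
im,d=shot("side"); cv2.imwrite("pics/sb.png",im); np.save("sb.npy",d); cv2.imwrite("pics/b.png",cv2.resize(im[180:280,210:320],None,fx=6,fy=6,interpolation=cv2.INTER_CUBIC))
E
```

```text
clock: 6.9
position: [0.4968, 0.2307, 0.2872]
ee_rot: [0.091, 0.996, -0.0, -0.001]
ft_force: [-1.0, -0.1, -2.9]
grip_width: 0.297
grasp_force: 40.7
clock: 7.9
position: [0.4969, 0.2307, 0.2874]
ee_rot: [-0.447, 0.894, 0.0, -0.001]
ft_force: [1.1, 0.2, -4.6]
grip_width: 0.298
grasp_force: 40.8
clock: 8.9
position: [0.4971, 0.231, 0.2883]
ee_rot: [-0.448, 0.894, -0.0, -0.0]
ft_force: [-0.1, 0.1, -3.8]
grip_width: 0.298
grasp_force: 40.8
```

View pics/b.png

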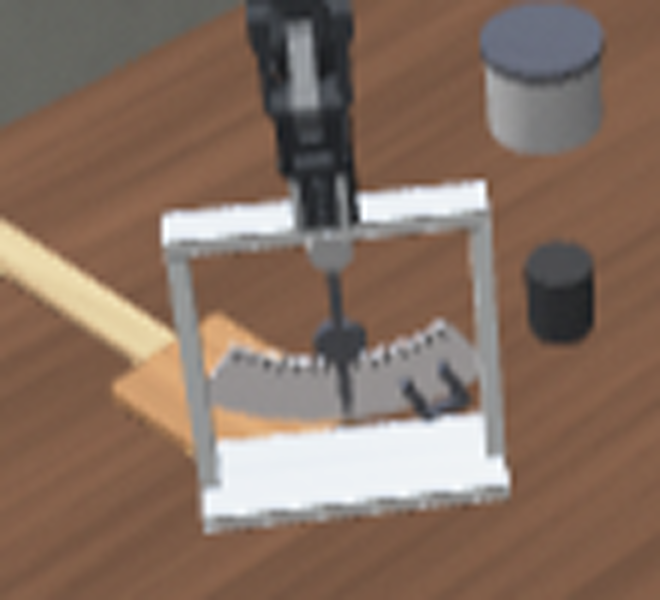

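The dial now faces the camera in the crop. The pointer runs from the hub at (330,250) to its tip at (347,413), and the fork is to the right with prong tops at (409,385) and (447,368) and base corners at (432,414) and (464,399). I'll compute the angles in the gauge frame.

```bash
python3 - <<'E'
from h import *
d=np.load("sb.npy"); a=np.radians(143.2); ex=np.array([np.cos(a),np.sin(a),0]); ey=np.array([-np.sin(a),np.cos(a),0]); ez=np.array([0,0,1.])
O=np.array([.4971,.233,.1343])
F={"hub":(330,250),"bob":(339,340),"tip":(347,413),"p1":(409,385),"p2":(447,368),"b1":(432,414),"b2":(464,399),"barL":(163,215),"barR":(487,183),"footL":(207,530),"footR":(508,492)}
for k,(u,v) in F.items():
    uv=np.array([[210+(u+.5)/6-.5,180+(v+.5)/6-.5]]); dep=d[int(round(uv[0,1])),int(round(uv[0,0]))]
    X=pts("side",uv,[dep])[0]-O; g=np.array([X@ex,X@ey,X@ez])*1000
    o=f"{k:6s} depth-> {g.round(1)}"
    for x0 in(0,6,10):
        c,r=ray("side",uv); s=((O-c)@ex+x0/1000)/(r[0]@ex); Y=c+s*r[0]-O; y,z=Y@ey*1000,Y@ez*1000-135
        o+=f" | x{x0}: y{y:.1f} z{z+135:.1f} r{np.hypot(y,z):.1f} ang{np.degrees(np.arctan2(y,-z)):.1f}"
    print(o)
E
```

```text
hub    depth-> [  7.    1.5 134.6] | x0: y1.3 z128.8 r6.3 ang11.7 | x6: y1.4 z133.8 r1.9 ang50.5 | x10: y1.6 z137.2 r2.7 ang144.2
bob    depth-> [ 0.9  1.  80.8] | x0: y1.0 z80.0 r55.0 ang1.0 | x6: y1.1 z85.4 r49.6 ang1.3 | x10: y1.3 z88.9 r46.1 ang1.6
tip    depth-> [ 6.4  1.2 44.5] | x0: y1.0 z38.6 r96.4 ang0.6 | x6: y1.2 z44.2 r90.8 ang0.7 | x10: y1.3 z47.9 r87.1 ang0.8
p1     depth-> [-0.8 28.1 50.3] | x0: y28.1 z51.0 r88.5 ang18.5 | x6: y28.0 z56.6 r83.3 ang19.7 | x10: y28.0 z60.2 r79.8 ang20.5
p2     depth-> [-0.7 44.5 57.9] | x0: y44.5 z58.5 r88.5 ang30.2 | x6: y44.4 z64.0 r83.7 ang32.0 | x10: y44.3 z67.7 r80.6 ang33.3
b1     depth-> [ 2.5 36.6 35.4] | x0: y36.7 z33.1 r108.3 ang19.8 | x6: y36.6 z38.7 r103.0 ang20.8 | x10: y36.5 z42.5 r99.4 ang21.5
b2     depth-> [ 3.6 50.5 43.3] | x0: y50.6 z39.9 r107.8 ang28.0 | x6: y50.5 z45.5 r102.8 ang29.4 | x10: y50.4 z49.2 r99.5 ang30.4
barL   depth-> [-361.1  -97.4 -136.6] | x0: y-62.5 z154.9 r65.6 ang-107.6 | x6: y-61.9 z159.7 r66.6 ang-111.8 | x10: y-61.5 z162.9 r67.6 ang-114.4
barR   depth-> [-366.6   82.9 -139.7] | x0: y66.1 z155.8 r69.4 ang107.5 | x6: y65.9 z160.7 r70.7 ang111.3 | x10: y65.7 z163.9 r71.8 ang113.7
footL  depth-> [ 22.2 -62.1   0.2] | x0: y-64.3 z-22.0 r169.7 ang-22.3 | x6: y-63.7 z-16.0 r163.9 ang-22.9 | x10: y-63.3 z-12.0 r160.0 ang-23.3
footR  depth-> [16.1 66.  -1.7] | x0: y66.8 z-17.8 r166.8 ang23.6 | x6: y66.5 z-11.8 r161.2 ang24.4 | x10: y66.3 z-7.8 r157.5 ang24.9
```

The pointer hangs true and the gauge is level. The fork sits at about 23.6° towards +y, so the gauge must lean 23.6° towards its +y. I'll turn it back to the rib heading and carry it over.

```bash
python3 -m creep '{"slide":[[0,0,0],[0,0,0],[0,0,0],[0,0,0],[0,0,0],[0,0,0],[0,0,0],[0,0,0]],"twist":[5,10,10,10,10,10,10,10]}';  python3 -m creep '{"slide":[[0,0,0],[0,0,0],[0,0,0],[0,0,0],[0,0,0],[0,0,0],[0,0,0],[0,0,0]],"twist":[10,10,10,10,10,10,10,5.7]}'; python3 -m creep '{"slide":[[-0.015,0.004,0],[-0.03,0.009,0],[-0.045,0.013,0],[-0.055,0.015,0],[-0.055,0.015,0],[-0.055,0.015,0],[-0.055,0.015,0],[-0.055,0.015,0]],"twist":[0,0,0,0,0,0,0,0]}';python3 -m creep '{"slide":[[-0.05,0.013,0],[-0.037,0.01,0],[-0.02,0.006,0],[-0.011,0.003,0],[0,0,0],[0,0,0],[0,0,0]],"twist":[0,0,0,0,0,0,0]}'
```

```text
clock: 9.95
position: [0.4971, 0.231, 0.2883]
ee_rot: [0.192, 0.981, -0.0, 0.0]
ft_force: [-0.6, -0.3, -4.4]
grip_width: 0.298
grasp_force: 40.8
clock: 10.95
position: [0.4971, 0.2311, 0.2882]
ee_rot: [0.753, 0.658, -0.0, 0.0]
ft_force: [1.1, -0.3, -4.1]
grip_width: 0.302
grasp_force: 40.8
clock: 11.95
position: [0.5489, -0.1472, 0.2885]
ee_rot: [0.751, 0.66, -0.0, 0.0]
ft_force: [0.3, 0.7, -4.2]
grip_width: 0.297
grasp_force: 40.7
clock: 12.82
position: [0.566, -0.264, 0.2887]
ee_rot: [0.751, 0.66, 0.0, 0.0]
ft_force: [0.1, 0.2, -4.4]
grip_width: 0.299
grasp_force: 40.7
```

```bash
python3 -m creep '{"slide":[[-0.001,0,0.01],[0,0,0.015],[0,0,0.015],[0,0,0.008],[0,0,0.004],[0,0,0]],"twist":[0,0,0,0,0,0]}'; python3 - <<'E'
from h import *
W=[]
for n,(u0,v0,w,h) in(("side",(320,120,110,100)),("top",(335,165,80,60))):
    im,d=shot(n); cv2.imwrite(f"pics/{n}c.png",im); np.save(n+"c.npy",d)
    W.append(cv2.resize(im[v0:v0+h,u0:u0+w],None,fx=(4 if n=="side" else 4),fy=4,interpolation=cv2.INTER_CUBIC))
    vv,uu=np.mgrid[v0:v0+h,u0:u0+w]; dep=d[v0:v0+h,u0:u0+w].ravel(); X=pts(n,np.c_[uu.ravel(),vv.ravel()],dep)
    col=im[v0:v0+h,u0:u0+w].reshape(-1,3).astype(int)
    white=(col.min(1)>140)&(np.ptp(col,axis=1)<25)&(dep>0)
    for k,lo,hi in(("foot",.082,.102),("bar",.22,.245)):
        Y=X[white&(X[:,2]>lo)&(X[:,2]<hi)&(abs(X[:,0]-.566)<.08)]
        if len(Y)>5:
            r=cv2.minAreaRect((Y[:,:2]*1000).astype(np.float32)); print(n,k,len(Y),np.round(r[0],1),np.round(r[1],1),round(r[2],1),"z",np.median(Y[:,2]).round(4))
            c=np.polyfit(Y[:,1],Y[:,2],1); print("  slope deg",np.degrees(np.arctan(c[0])).round(2))
A=np.zeros((400,760,3),np.uint8); A[:,:440]=W[0]; A[:240,440:]=W[1]; cv2.imwrite("pics/c.png",A)
E
```

```text
clock: 13.58
position: [0.5656, -0.2663, 0.2363]
ee_rot: [0.752, 0.659, 0.0, 0.0]
ft_force: [-0.2, -0.4, -4.0]
grip_width: 0.298
grasp_force: 40.7
side foot 304 [ 565.4 -260.5] [131.9  47.9] 84.8 z 0.0893
  slope deg 0.03
side bar 112 [ 565.5 -259.8] [131.9  32.5] 75.3 z 0.2292
  slope deg 0.08
top foot 82 [ 568.6 -228.3] [54.4 42.3] 80.3 z 0.0927
  slope deg -1.23
top bar 49 [ 570.7 -221.5] [39.4 16.1] 82.1 z 0.2335
  slope deg 3.49
```

View pics/c.png

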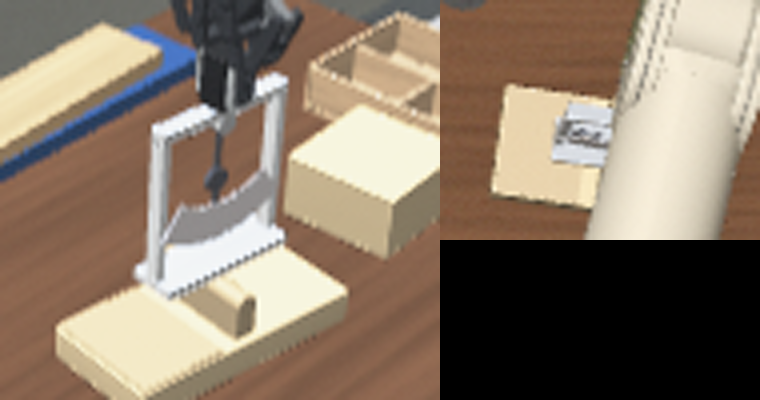

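The side view shows the gauge level at yaw ≈ -7°, its foot over the rib: foot centre at (565.4,-260.5) mm in that camera, against about -260.6 for the rib. In the top view the arm hides most of it. Now a gentle touch-down.

```bash
python3 -m creep '{"slide":[[0,0,0.002],[0,0,0.002],[0,0,0.001],[0,0,0.001],[0,0,0]],"twist":[0,0,0,0,0]}';python3 -m creep '{"slide":[[0,0,0.0005],[0,0,0.0005],[0,0,0]],"twist":[0,0,0]}';python3 -m creep '{"slide":[[0,0,0.0005],[0,0,0.0005],[0,0,0]],"twist":[0,0,0]}'
```

```text
clock: 14.3
position: [0.5656, -0.2663, 0.2302]
ee_rot: [0.752, 0.659, -0.0, -0.0]
ft_force: [0.2, -1.3, -4.1]
grip_width: 0.303
grasp_force: 40.8
clock: 14.68
position: [0.5656, -0.2663, 0.2293]
ee_rot: [0.752, 0.659, -0.0, -0.0]
ft_force: [0.1, 0.5, -4.7]
grip_width: 0.298
grasp_force: 40.8
clock: 15.05
position: [0.5656, -0.2663, 0.2283]
ee_rot: [0.752, 0.659, -0.0, 0.0]
ft_force: [0.1, -0.0, -4.8]
grip_width: 0.299
grasp_force: 40.8
```

```bash
python3 -m creep '{"slide":[[0,0,0.0005],[0,0,0.0005],[0,0,0]],"twist":[0,0,0]}';python3 -m creep '{"slide":[[0,0,0.0005],[0,0,0]],"twist":[0,0]}'
```

```text
clock: 15.42
position: [0.5658, -0.2663, 0.228]
ee_rot: [0.752, 0.659, 0.0, 0.0]
ft_force: [-1.0, 0.7, 2.0]
grip_width: 0.294
grasp_force: 41.4
clock: 15.68
position: [0.5659, -0.2663, 0.2279]
ee_rot: [0.752, 0.659, 0.0, 0.001]
ft_force: [-2.3, 1.1, 5.7]
grip_width: 0.299
grasp_force: 42.0
```

Contact is at TCP z = 0.228, with about 10 N on the rib. I'll ease the grip to 25 N so the block can hinge, then rock along the arc towards +tool x.

```bash
python3 -m creep '{"slide":[[0,0,0],[0,0,0],[0.003,0,0],[0.004,0,0.0002],[0.004,0,0.0002],[0.004,0,0.0002]],"twist":[0,0,0,0,0,0]}' 0 25;python3 -m creep '{"slide":[[0.005,0,0.0006],[0.005,0,0.0006],[0.005,0,0.0007],[0,0,0]],"twist":[0,0,0,0]}'
python3 - <<'E'
from h import *
im,d=shot("side"); u0,v0,w,h=320,120,110,100
cv2.imwrite("pics/sd.png",im);np.save("sd.npy",d)
vv,uu=np.mgrid[v0:v0+h,u0:u0+w]; dep=d[v0:v0+h,u0:u0+w].ravel(); X=pts("side",np.c_[uu.ravel(),vv.ravel()],dep)
col=im[v0:v0+h,u0:u0+w].reshape(-1,3).astype(int)
white=(col.min(1)>140)&(np.ptp(col,axis=1)<25)&(dep>0)&(abs(X[:,0]-.566)<.08)
for k,z0 in(("foot",.084),("bar",.224)):
    for it in range(2):
        sl=-.18 if it==0 else c[0]
        Y=X[white&(abs(X[:,2]-z0-sl*(X[:,1]+.26))<(.025 if it==0 else .006))]; c=np.polyfit(Y[:,1],Y[:,2],1); z0=np.polyval(c,-.26)
    print(k,len(Y),np.degrees(np.arctan(c[0])).round(2),z0.round(4),"y",Y[:,1].min().round(4),Y[:,1].max().round(4))
cv2.imwrite("pics/d.png",cv2.resize(im[v0:v0+h,u0:u0+w],None,fx=5,fy=5,interpolation=cv2.INTER_CUBIC))
E
```

```text
clock: 16.42
position: [0.5679, -0.2527, 0.2275]
ee_rot: [0.752, 0.659, -0.0, 0.002]
ft_force: [-1.1, -1.9, 5.5]
grip_width: 0.298
grasp_force: 40.0
clock: 16.92
position: [0.57, -0.2371, 0.2256]
ee_rot: [0.752, 0.659, 0.0, 0.001]
ft_force: [-1.3, -0.7, 6.0]
grip_width: 0.304
grasp_force: 39.8
foot 266 -9.51 0.0822 y -0.322 -0.1925
bar 125 -9.49 0.2218 y -0.3062 -0.1715
```

View pics/d.png

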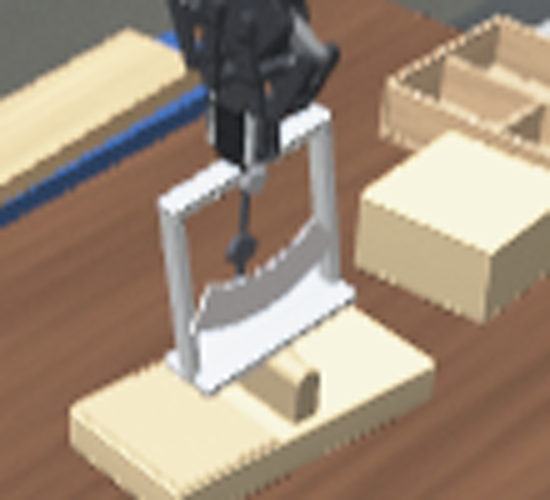

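The gauge pivots cleanly in the pads. It now leans 9.6°, and the foot is still on the rib at about (245,370). I'll continue.

```bash
python3 -m creep '{"slide":[[0.005,0,0.0009],[0.005,0,0.001],[0.005,0,0.0012],[0,0,0]],"twist":[0,0,0,0]}';python3 -m creep '{"slide":[[0.005,0,0.0013],[0.005,0,0.0014],[0.005,0,0.0015],[0,0,0]],"twist":[0,0,0,0]}'
cat > tilt.py <<'E'
from h import *
import sys
sl0=-np.tan(np.radians(float(sys.argv[1]))); tag=sys.argv[2]
im,d=shot("side"); u0,v0,w,h=320,120,110,100
cv2.imwrite(f"pics/s{tag}.png",im);np.save(f"s{tag}.npy",d)
vv,uu=np.mgrid[v0:v0+h,u0:u0+w]; dep=d[v0:v0+h,u0:u0+w].ravel(); X=pts("side",np.c_[uu.ravel(),vv.ravel()],dep)
col=im[v0:v0+h,u0:u0+w].reshape(-1,3).astype(int)
white=(col.min(1)>140)&(np.ptp(col,axis=1)<25)&(dep>0)&(abs(X[:,0]-.566)<.08)
yy=(X-[.566,-.2605,0])@[.1305,.9914,0]   # along gauge y
for k,z0,y0 in(("foot",.082,0),("bar",.074+.15*np.cos(sl0),-.15*np.sin(np.arctan(sl0)))):
    sl=sl0
    for it in range(3):
        Y=white&(abs(X[:,2]-z0-sl*(yy-y0))<(.015 if it==0 else .006)); c=np.polyfit(yy[Y],X[Y,2],1); sl=c[0]; z0=np.polyval(c,y0)
    print(k,Y.sum(),"tilt",-np.degrees(np.arctan(sl)).round(2),"z",z0.round(4),"mid y",((yy[Y].min()+yy[Y].max())/2).round(4),"span",np.ptp(yy[Y]).round(4))
cv2.imwrite(f"pics/{tag}.png",cv2.resize(im[v0:v0+h,u0:u0+w],None,fx=5,fy=5,interpolation=cv2.INTER_CUBIC))
E
python3 tilt.py 20 e
```

```text
clock: 17.48
position: [0.572, -0.2219, 0.2225]
ee_rot: [0.752, 0.659, 0.0, 0.001]
ft_force: [-1.6, -0.4, 6.4]
grip_width: 0.301
grasp_force: 39.7
clock: 17.98
position: [0.574, -0.2068, 0.218]
ee_rot: [0.752, 0.659, 0.0, 0.001]
ft_force: [-1.3, 0.1, 6.6]
grip_width: 0.3
grasp_force: 39.4
foot 288 tilt 19.71 z 0.0822 mid y 0.002 span 0.124
bar 121 tilt 19.07 z 0.2118 mid y 0.0474 span 0.1285
```

```bash
python3 -m creep '{"slide":[[0.004,0,0.0014],[0.004,0,0.0015],[0.0035,0,0.0014],[0,0,0],[0,0,0],[0,0,0],[0,0,0],[0,0,0]],"twist":[0,0,0,0,0,0,0,0]}'; python3 -m creep '{"slide":[[0,0,0],[0,0,0],[0,0,0],[0,0,0]],"twist":[0,0,0,0]}'; python3 tilt.py 23.6 f
```

```text
clock: 19.02
position: [0.5755, -0.1955, 0.2138]
ee_rot: [0.752, 0.659, 0.0, 0.001]
ft_force: [-0.7, 1.2, 5.9]
grip_width: 0.302
grasp_force: 39.2
clock: 19.52
position: [0.5755, -0.1955, 0.2137]
ee_rot: [0.752, 0.659, 0.0, 0.001]
ft_force: [-1.4, 0.5, 5.8]
grip_width: 0.298
grasp_force: 39.2
foot 291 tilt 22.95 z 0.0826 mid y 0.0026 span 0.1245
bar 111 tilt 23.33 z 0.2088 mid y 0.059 span 0.1229
```

View pics/f.png

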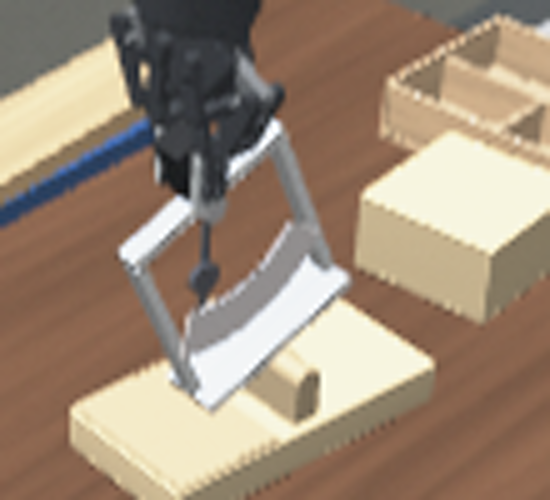

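The side view shows the gauge leaning about 23° with the foot resting on the rib and the pointer hanging plumb from (208,215) to (203,300). I'll cross-check both angles more carefully.

```bash
python3 - <<'E'
from h import *
def fr(a): a=np.radians(a); return np.array([np.cos(a),np.sin(a),0]),np.array([-np.sin(a),np.cos(a),0])
# fork: dark pixels on dial in sb
im=cv2.imread("pics/sb.png").astype(int); d=np.load("sb.npy"); ex,ey=fr(143.2); O=np.array([.4971,.233,.1343])
lum=im.mean(2); vv,uu=np.mgrid[238:254,275:292]; m=(lum[238:254,275:292]<95)&(np.ptp(im[238:254,275:292],axis=2)<25)
print(m.astype(int))
uv=np.c_[uu[m],vv[m]]; wt=(140-lum[238:254,275:292][m])
c,r=ray("side",uv)
for x0 in(0,.003):
    s=((O-c)@ex+x0)/(r@ex); Y=c+s[:,None]*r-O; y=Y@ey-.0012; z=Y@[0,0,1]-.135
    A=np.degrees(np.arctan2(y,-z)); R=np.hypot(y,z)*1000
    for lo,hi in((80,101),(101,115)):
        k=(R>lo)&(R<hi); print(x0,lo,k.sum(),"mean",np.average(A[k],weights=wt[k]).round(2),"mid",((A[k].min()+A[k].max())/2).round(2),"range",A[k].min().round(1),A[k].max().round(1))
# plane fits of the foot top, with eroded white mask
def foot(tag,yaw,O,tilt):
    im=cv2.imread(f"pics/{tag}.png").astype(int); d=np.load(tag+".npy"); ex,ey=fr(yaw)
    w=((im.min(2)>150)&(np.ptp(im,axis=2)<25)&(d>0)).astype(np.uint8); w=cv2.erode(w,np.ones((3,3),np.uint8))
    v,u=np.nonzero(w); X=pts("side",np.c_[u,v],d[v,u])-O; gx,gy,z=X@ex,X@ey,X[:,2]; t=np.tan(np.radians(tilt))
    k=(abs(gx)<.03)&(abs(gy)<.07)&(abs(z-.01+t*gy)<.012)
    for _ in range(4):
        B=np.c_[gx,gy,np.ones(len(gx))]; p=np.linalg.lstsq(B[k],z[k],rcond=None)[0]; k&=abs(z-B@p)<.003
    print(tag,k.sum(),"tilt",-np.degrees(np.arctan(p[1])).round(2),"roll",np.degrees(np.arctan(p[0])).round(2))
foot("sb",143.2,O,0)
foot("sidec",-7.5,np.array([.566,-.2605,.082]),0)
foot("se",-7.5,np.array([.566,-.2605,.074]),19.5); foot("sf",-7.5,np.array([.566,-.2605,.074]),23.3)
E
```

```text
[[0 0 0 0 0 0 0 0 0 0 0 0 0 0 0 0 0]
 [0 0 0 0 0 0 0 0 0 0 0 0 0 0 0 0 0]
 [0 0 0 0 0 0 0 0 0 0 0 0 0 0 0 0 0]
 [0 0 0 0 0 0 0 0 0 1 0 0 0 0 0 0 0]
 [0 0 0 0 0 0 0 0 0 1 1 0 0 0 0 0 0]
 [0 0 0 0 0 0 0 0 0 1 1 1 0 0 0 0 0]
 [0 0 0 1 0 0 0 0 0 0 1 1 0 0 0 0 0]
 [0 0 1 1 1 0 0 0 0 0 1 1 1 0 0 0 0]
 [0 0 0 1 1 1 0 0 0 0 1 1 1 0 0 0 0]
 [0 0 0 0 1 1 0 0 0 0 1 1 1 0 0 0 0]
 [0 0 0 0 1 1 1 0 1 1 1 0 0 0 0 0 0]
 [0 0 0 0 0 1 1 0 0 0 0 0 0 0 0 0 0]
 [0 0 0 0 0 0 0 0 0 0 0 0 0 0 0 0 0]
 [0 0 0 0 0 0 0 0 0 0 0 0 0 0 0 0 0]
 [0 0 0 0 0 0 0 0 0 0 0 0 0 0 0 0 0]
 [0 0 0 0 0 0 0 0 0 0 0 0 0 0 0 0 0]]
0 80 16 mean 22.89 mid 22.61 range 15.7 29.5
0 101 18 mean 23.06 mid 22.48 range 16.4 28.6
0.003 80 20 mean 23.34 mid 23.24 range 16.2 30.3
0.003 101 14 mean 23.97 mid 23.36 range 17.4 29.3
sb 424 tilt -0.12 roll 2.34
sidec 148 tilt -0.44 roll -1.38
se 148 tilt 18.96 roll -7.53
sf 137 tilt 23.28 roll -5.18
```

```bash
python3 - <<'E'
from h import *
# compare predicted corners (yaw -7.5, tilt 23.3, no roll, side-camera bias) with white outline
im=cv2.imread("pics/sf.png"); a=np.radians(-7.5); ex=np.array([np.cos(a),np.sin(a),0]); ey=np.array([-np.sin(a),np.cos(a),0]); t=np.radians(23.3)
n=np.sin(t)*ey+np.cos(t)*np.array([0,0,1]); f=np.cos(t)*ey-np.sin(t)*np.array([0,0,1])
C=np.array([.566,-.2605,.064])+.01*n-.01*t*f
big=cv2.resize(im[120:220,320:430],None,fx=5,fy=5,interpolation=cv2.INTER_CUBIC)
for z,hx in((.01,.022),(.15,.008)):
    q=np.array([C+z*n+sx*hx*ex+sy*.065*f for sx,sy in((-1,-1),(-1,1),(1,1),(1,-1))])
    p=(proj("side",q)-[320,120]+.5)*5-.5; print(p.round(0).tolist()); cv2.polylines(big,[p.round().astype(np.int32)],True,(0,0,255),1)
cv2.imwrite("pics/g.png",big)
E
```

```text
[[351.0, 277.0], [209.0, 407.0], [165.0, 375.0], [305.0, 247.0]]
[[285.0, 126.0], [133.0, 263.0], [116.0, 251.0], [268.0, 116.0]]
```

View pics/g.png

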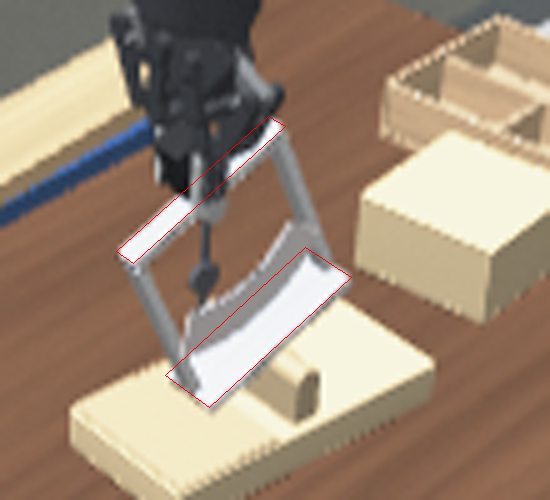

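The predicted outline (yaw -7.5°, tilt 23.3°, no roll, foot centred on the rib) matches the foot corners at (351,277) and (209,407) and the bar corners at (285,126) and (133,263). The pose is confirmed, so I'm handing in.

```bash
python3 -c "
from workcell import manip
o=manip.get_obs(); print(o['clock'],o['ft_force'],o['grasp_force']); print(manip.hand_in())"
```

```text
19.575 [-0.81149018  1.61237194  6.16077501] 39.2461234331131
the job is handed in; nothing more can be done
None
```

I handed the job in at 19.6 s, still holding the gauge with its foot resting across the rib; it leans about 23.3° against a fork mark I measured at about 23.2°, though the tip and fork are hidden in that pose and I gripped the block across x, not y as advised, because the moves cannot tilt the tool.

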